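# Press a jar lid home with locking pliers, then release them

### The arm

A 6-joint arm with a two-finger parallel gripper is mounted at the origin on a cart in front of the work surface, level with it; the furniture and walls round the work are solid. World frame = base frame: x ahead of the robot, y to its left, z up, the work surface at z = 0. Lengths are in m, angles in rad, forces in N, time in s.
With the tool pointing down it reaches from about 0.35 to 0.975 m from the base axis. Payload 4.9 kg.
Tool frame: the origin (TCP) lies midway between the tips of the shut fingers; the grasp point (between the pads) lies 19 mm behind it; z points along the fingers, y is the line along which they close (so a half turn about z gives the same grasp; the last joint's range is limited). The gripper opens to 85 mm and grips with 20 to 120 N. Pads are 22 mm wide; open, the fingers measure 114 mm over their backs; the gripper's body (76 mm by 85 mm) begins 54 mm behind the grasp point. The pads swing forward as they close: fully open they stand 13 mm farther back than shut.
Start: joints at [-1.356, 0.053, 1.613, -0, 1.476, -0.119], TCP at [0.205, -0.59, 0.231] pointing down, gripper open.
Joint ranges: [-3.01, 3.01], [-1.01, 2.22], [0.06, 2.58], [-1.02, 4.17], [0.09, 2.62], [-3.14, 3.14]. Speed limits (rad/s): [2.57, 2.57, 3.14, 3.14, 3.14, 3.14].

### API

Orientations are given as a unit quaternion [w, x, y, z].
In Python, from plant import state, grab_frame, camera_info, job_done, spot_in, masks_of, pinpoint gives the robot as it stands.
- The arm moves only by the shell command python3 -m handwheel 'ROWS' [OPENING]. ROWS is JSON, a list that holds one entry, the list of rows, each a list of 6 numbers: the shift along the world's x, y, z in m, then the turn, a rotation vector about the world's x, y, z in degrees. In form: [[[tx, ty, tz, ax, ay, az], ...]]. A call has 1 to 20 rows; each row shifts and turns the commanded pose from where the row before left it; what a row does not reach is not made up. A row lasts 1/12 s, in which the tool goes at most 41.7 mm and 7.16 degrees, less where a joint would pass 70% of its speed; a pose out of reach is approached as far as the arm can. A call is refused whole if a number of a shift passes 0.0417 or a number of a turn 7.16, either way. A call with a gripper value outside its range is refused whole. OPENING is the opening, from 0 (shut) to 1 (fully open), set as the call begins (- or left out, the last holds). The fingers move at their own pace and stop on an object; the grip force is fixed at half the most. Time passes only in rows, so rows that do not move let the fingers close. It gives the time, the measured TCP pose, the force, the opening and the grip force at its end, in the units of the state.
- state(): the state, without advancing time (a new reading comes with each control period).
- grab_frame(name): name is "side" or "top" or "wrist"; returns (picture, depth): 480x640x3 uint8, blue, green, red; 480x640 float32, m along the optical axis (not along the pixel's ray), 0 where there is no reading.
- camera_info(name): a dict with "fx", "fy", "cx", "cy" (pixels), "T" (4x4, takes a point from camera to world coordinates). Camera axes: x right, y up, looking along -z (the intrinsics and any distortion apply to the point x, -y, -z); pixel columns grow to the right and rows downward; lengths in m; the calibration is good to about 2 mm. A picture is of the moment at which its call begins: read the wrist's pose just before it. camera_info takes no time and is no camera call; for the wrist camera it gives the pose at the moment of the call.
- job_done(): hands the job in; it is judged then, once.
Trained networks look in the newest picture that a camera, given by its name, has taken for a name from the list of things; names that differ only in an ending like _2 or _b are one class to them, and where a whole thing is asked for, a point or a joint stands for the part that bears it (a point fixed in the world has none). Each returns a list of dicts, best first, with "conf" (0 to 1); they miss things now and then, are a little off and sometimes report something else, mostly with a low value. They report only what shows in the picture. A call takes as long as a camera call.
- spot_in(camera, thing): "box" ([left, top, width, height] in pixels, round what is visible of it).
- masks_of(camera, thing): "region" (480x640 bool, what is visible of it) and "box" ([left, top, width, height] in pixels, round what is visible of it).
- pinpoint(camera, thing): "position" ([column, row] in pixels: a listed point, or the origin of a listed thing).
The state is a dict: "time": time; "joint_pos": joint angles; "joint_vel": joint speeds; "joint_efforts": joint torques, N m; "tool_pos": TCP position; "tool_rot": TCP orientation; "contact_force": force on the tool from outside, world axes, zero at the start; "ft_torque": the same for the moment, N m; "gripper_width": opening from 0.0 (shut) to 1.0 (fully open); "grasp_force": force on a finger pad.
Only numpy, scipy, OpenCV 4.12 (cv2) and the standard library are available. Lean on these libraries where they do the work, as an engineer would, in place of code of your own. Each camera call takes 0.05 s, during which the arm holds its last target. There are 200 camera calls.

### The job

The amber preserve jar lying in the jaws of the bench-mounted locking pliers has its brass lid standing proud. Squeeze the two blue handles together, one finger bearing on each all the way (do not shove the moving one alone: about 5 N at most), until the pliers snap over centre, press the lid fully home and stay locked when you let go; then pull the red release lever toward the handle ends until the jaws spring open, and let go, leaving the jar in its cradle. Go by feel, with no more than about 20 N on a handle or the lever, and do not disturb the other things on the worktop.

Things in the scene. Friction and masses are not known exactly. Their poses are not given: they have to be found in the camera images.
- pliers: Locking pliers lying flat, bolted on an aluminium base plate 285x150x12 mm that is fixed to the worktop and cannot move. Origin on the worktop under the pliers' pivot head; x points to the jaws, -x to the handle ends, z up. The axes of handles, jaws and jar lie 62 mm above the worktop. Nothing stands higher than 117 mm.
- fixed_grip (a point): Blue sleeve on the fixed handle: 75 mm along x, 10 mm thick in y, 20 mm high. Origin at its centre, at (-108, -12, 62) mm in the pliers' frame, axes parallel to the pliers'. It does not move: a squeeze must follow the other handle toward it. Leaves about 40 mm of free height beneath.
- moving_grip (a point): Blue sleeve on the moving handle, same size, origin at its centre, on the +y side of the fixed one. Hinge vertical, at (-40, 30) mm in the pliers' frame. Open: about 44 mm from the fixed sleeve, centre to centre, turned 0.29 rad; locked: 24 mm, parallel (34 mm over both backs). Resists with 5 N at first, up to about 12 N midway, easy at dead centre (about 29 mm), then snaps to its stop.
- handle (a joint): Moving handle, rad: 0 fully open (sprung there), 0.23 dead centre, 0.29 locked against its stop. It stays locked by itself.
- lever_knob (a point): Red upright knob of the release lever, 14 mm in diameter, 36 mm high, on the -y side of the fixed handle. Origin on its axis 18 mm above its lower end, 97 mm above the worktop; the upper 33 mm stand clear above the lever's arm. Pull it toward the pliers' -x (by about 10 to 15 mm, against some 10 to 15 N when the pliers are locked); it springs back when let go.
- lever (a joint): Release lever, rad: 0 at rest, grows as its knob is pulled to -x (its hinge is vertical, 50 mm to the +y side of the knob); takes up play for 0.08, carries the locked handle past dead centre at about 0.17, and ends at a stop at 0.38.
- jar: Amber glass jar 48 mm in diameter, 80 mm long with its lid, lying loose on two cradle rods between the jaws, axis along the pliers' y. Origin on its axis about half-way along; y points to the lid.
- lid (a joint): How far the jar's press-on brass lid stands out, m: 0 fully home, starts at 0.003 to 0.005. It is stiff and stays where it is pushed.
- jam_jar: Bystander: glass jam jar, 62x62x86 mm, right of the pliers. Origin under its centre.
- spice_jar: Bystander: spice jar with a green cap, 46x46x106 mm, left of the pliers. Origin under its centre.
- tuna_tin: Bystander: flat tin 86 mm in diameter, 40 mm high, on the left. Origin under its centre.

How it is judged:
By the outcome, as a careful person would: the job done as asked, in the order asked, and still so for the second after the job is handed in, with the robot touching nothing.
It also fails if it takes over 64 s, if anything falls off the work surface, if the arm or the gripper's body presses on something with over 40 N, if the wrist force passes 120 N, or if a joint passes its speed limit or range.

## Working session

There is one attempt and no reset: what is moved stays moved. The work goes in short steps, Python scripts to look and compute and a shell command to move; the robot and the scene stay as the last step left them, time stands still between calls to the robot, and variables do not carry over. Pictures are saved under pics/ and viewed, at most 10 in all, crops included, and the job is handed in when it is done.

```bash
mkdir -p pics; cat > h.py <<'E'
import numpy as np, cv2
from plant import *
def ray(cam,px,z,info=None):
    c=info or camera_info(cam);T=np.array(c["T"])
    d=T[:3,:3]@np.array([(px[0]-c["cx"])/c["fx"],-(px[1]-c["cy"])/c["fy"],-1.])
    o=T[:3,3];return o+d*(z-o[2])/d[2]
def dep(cam,D,px):
    c=camera_info(cam);T=np.array(c["T"]);u,v=int(px[0]),int(px[1])
    w=D[v-1:v+2,u-1:u+2];d=np.median(w)
    return T[:3,:3]@(d*np.array([(px[0]-c["cx"])/c["fx"],-(px[1]-c["cy"])/c["fy"],-1.]))+T[:3,3]
E
python3 - <<'E'
from h import *
s=state();print(s)
for cam in("top","side"):
    im,D=grab_frame(cam);cv2.imwrite(f"pics/{cam}0.png",im)
    print(cam,{k:v for k,v in camera_info(cam).items()})
    for t,z in(("pliers",0),("fixed_grip",.062),("moving_grip",.062),("lever_knob",.097),("jar",.062),("jam_jar",0),("spice_jar",0),("tuna_tin",0)):
        for p in pinpoint(cam,t)[:1]: print(t,round(p["conf"],2),np.round(p["position"],1),ray(cam,p["position"],z).round(4),dep(cam,D,p["position"]).round(4))
E
```

```text
{'time': 0.0, 'joint_pos': array([-1.35598526e+00,  5.33669214e-02,  1.61432210e+00,  2.74065602e-06,
        1.47600990e+00, -1.19041918e-01]), 'joint_vel': array([ 0.00061729,  0.00103394, -0.0019697 , -0.0001412 ,  0.00039366,
        0.00131905]), 'joint_efforts': array([-5.55488041e-04, -3.93683732e+01, -3.70177674e+01, -1.65311676e-04,
        6.93955051e-03,  9.85788347e-06]), 'tool_pos': array([ 0.20464298, -0.58987227,  0.23004   ]), 'tool_rot': array([-1.05199437e-03,  9.86099569e-01,  1.66152129e-01, -4.90472331e-05]), 'contact_force': array([-0.60107094, -0.33996398, -0.2417754 ]), 'ft_torque': array([ 0.00547393,  0.01843146, -0.00744942]), 'grasp_force': 0.0, 'gripper_width': 0.9991186305637716}
top {'fx': 605.9148020687185, 'fy': 605.9148020687185, 'cx': 310.283890636856, 'cy': 245.02933424095082, 'T': array([[-0.02120701,  0.94144117, -0.33650971,  0.04999097],
       [-0.99972922, -0.01674408,  0.01615912,  0.05995174],
       [ 0.00957831,  0.33676128,  0.94154134,  1.5355705 ],
       [ 0.        ,  0.        ,  0.        ,  1.        ]])}
pliers 0.78 [351.8 252.9]
[... 812 characters left out ...]
.8141473 , -0.9162581 ],
       [-0.00720003,  0.81413541,  0.58063043,  0.79045633],
       [ 0.        ,  0.        ,  0.        ,  1.        ]])}
pliers 0.67 [335.4 310.5] [ 0.5827 -0.0786  0.    ] [ 0.5797 -0.1459  0.0635]
fixed_grip 0.61 [285.  285.3] [ 0.4739 -0.0637  0.062 ] [ 0.4745 -0.0711  0.0684]
moving_grip 0.65 [287.5 273. ] [ 0.4776 -0.0218  0.062 ] [ 0.4778 -0.0248  0.0644]
lever_knob 0.78 [307.3 294. ] [ 0.5233 -0.1324  0.097 ] [ 0.5234 -0.1376  0.1016]
jam_jar 0.91 [383.7 388.4] [ 0.6655 -0.2909  0.    ] [ 0.6611 -0.3137  0.0289]
spice_jar 0.85 [338.7 213.5] [0.6063 0.3171 0.    ] [0.6048 0.2877 0.0189]
tuna_tin 0.8 [300.9 209.9] [0.499  0.3387 0.    ] [0.5001 0.3097 0.0183]
```

View pics/top0.png

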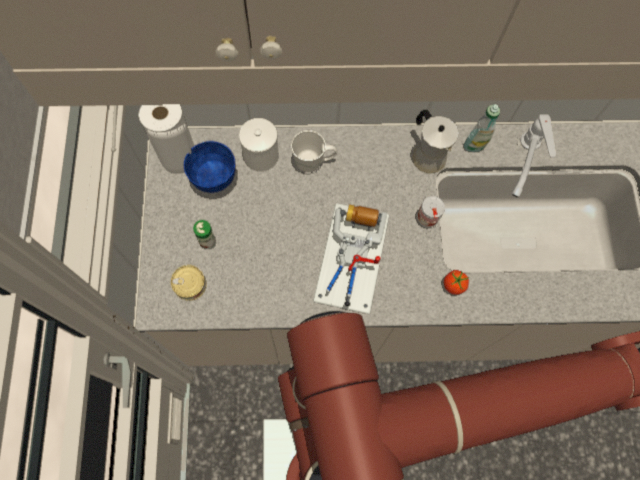

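View pics/side0.png

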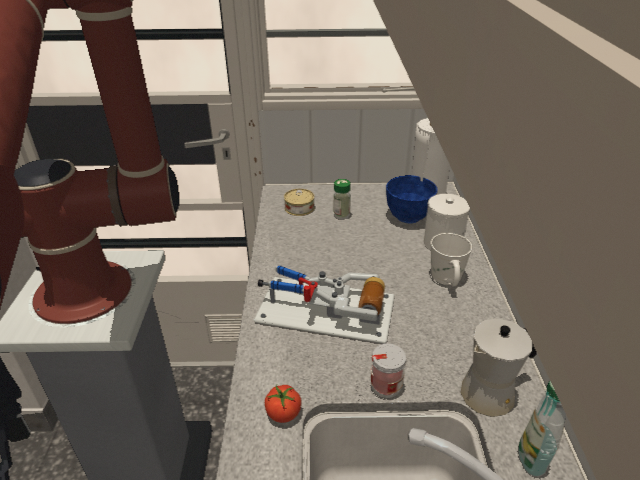

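The top view shows the pliers at about (352,253), with the handles toward the robot, the red knob at (377,257) and the jar at (363,212). The side view agrees. The pliers are at about (0.578, -0.078) with a yaw of about -14.5°. I'll move above the handles next.

```bash
python3 -m handwheel '[[[0.0166,0.034,0,0,0,-2.1],[0.0166,0.034,0,0,0,-2.1],[0.0166,0.034,0,0,0,-2.1],[0.0166,0.034,0,0,0,-2.1],[0.0166,0.034,0,0,0,-2.1],[0.0166,0.034,0,0,0,-2.1],[0.0166,0.034,0,0,0,-2.1],[0.0166,0.034,0,0,0,-2.1],[0.0166,0.034,0,0,0,-2.1],[0.0166,0.034,0,0,0,-2.1],[0.0166,0.034,0,0,0,-2.1],[0.0166,0.034,0,0,0,-2.1],[0.0166,0.034,0,0,0,-2.1],[0.0166,0.034,0,0,0,-2.1],[0.0166,0.034,0,0,0,-2.1],[0.0166,0.034,0,0,0,-2.1],[0,0,0,0,0,0],[0,0,0,0,0,0]]]' 1
cat >look.py <<'E'
from h import *
import sys
from scipy.spatial.transform import Rotation as R
s=state();c=camera_info("wrist");im,D=grab_frame("wrist");cv2.imwrite(f"pics/{sys.argv[1]}.png",im)
q=s["tool_rot"];r=R.from_quat([q[1],q[2],q[3],q[0]]).as_matrix();print("tcp",s["tool_pos"].round(4),"tool y",r[:,1].round(3),"z",r[:,2].round(3),"cam",np.array(c["T"])[:3,3].round(3))
P={}
for t,z in(("pliers",0),("fixed_grip",.062),("moving_grip",.062),("lever_knob",.097),("jar",.062)):
    for p in pinpoint("wrist",t)[:1]:
        P[t]=ray("wrist",p["position"],z,c);print(t,round(p["conf"],2),np.round(p["position"],1),P[t].round(4),dep("wrist",D,p["position"]).round(4))
E
python3 look.py w1
```

```text
time: 2.4
tool_pos: [0.4707, -0.0449, 0.2314]
tool_rot: [0.0, 0.992, -0.124, -0.0]
contact_force: [-0.2, -1.2, -0.3]
gripper_width: 1.001
grasp_force: 0.0
tcp [ 0.4707 -0.0449  0.2314] tool y [-0.246 -0.969  0.   ] z [-0. -0. -1.] cam [ 0.534 -0.061  0.375]
pliers 0.63 [330.8  91.1] [ 0.5852 -0.0806  0.    ] [ 0.5775 -0.0804  0.0515]
fixed_grip 0.73 [343.8 205.8] [ 0.4765 -0.0651  0.062 ] [ 0.4776 -0.0675  0.0717]
moving_grip 0.78 [296.3 205.3] [ 0.488  -0.0219  0.062 ] [ 0.489  -0.026   0.0721]
lever_knob 0.85 [414.2 138.4] [ 0.5219 -0.1314  0.097 ] [ 0.5215 -0.1297  0.1159]
```

View pics/w1.png

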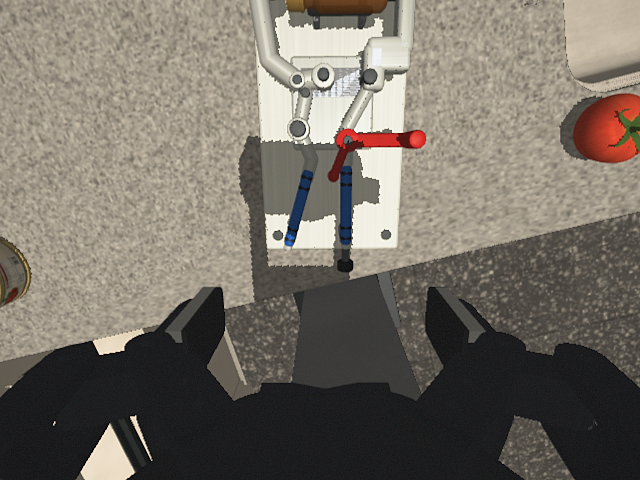

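The wrist view shows the fixed sleeve at (344,206), the moving sleeve at (298,207) and the knob at (415,138). The tool is aligned with the handles. I'll refine the sleeve axes from the blue pixels and depth.

```bash
cat > blue.py <<'E'
from h import *
c=camera_info("wrist");im,D=grab_frame("wrist")
b=im.astype(int);m=((b[...,0]>b[...,2]+40)&(b[...,0]>b[...,1]+25)&(D>.2)).astype(np.uint8)
n,l,st,_=cv2.connectedComponentsWithStats(cv2.morphologyEx(m,cv2.MORPH_CLOSE,np.ones((9,3),np.uint8)))
T=np.array(c["T"])
for i in range(1,n):
    if st[i,4]<150: continue
    v,u=np.nonzero((l==i)&(m>0));d=D[v,u]
    X=(T[:3,:3]@(d*np.array([(u-c["cx"])/c["fx"],-(v-c["cy"])/c["fy"],-np.ones(len(u))]))).T+T[:3,3]
    X=X[(X[:,2]>.058)&(X[:,2]<.085)]
    mu=X.mean(0);w=np.linalg.svd(X[:,:2]-mu[:2],full_matrices=False)[2][0];w*=np.sign(w[0])
    t=(X[:,:2]-mu[:2])@w;print(st[i],len(X),mu.round(4),"yaw",np.degrees(np.arctan2(w[1],w[0])).round(2),"ends",(mu[:2]+w*t.min()).round(4),(mu[:2]+w*t.max()).round(4))
E
python3 blue.py
```

```text
[338 166  10  79 772] 651 [ 0.4786 -0.0668  0.072 ] yaw -13.94 ends [ 0.443 -0.058] [ 0.5124 -0.0752]
[282 170  28  77 743] 650 [ 0.4864 -0.024   0.0721] yaw -30.48 ends [ 0.4549 -0.0055] [ 0.5166 -0.0418]
```

```bash
python3 -m handwheel '[[[0.0097,0.0027,-0.02,0,0,0.3],[0,0,-0.035,0,0,0],[0,0,-0.035,0,0,0],[0,0,-0.035,0,0,0],[0,0,-0.03,0,0,0],[0,0,-0.02,0,0,0],[0,0,-0.018,0,0,0],[0,0,0,0,0,0],[0,0,0,0,0,0]]]' 1
python3 look.py w2
```

```text
time: 3.5
tool_pos: [0.4792, -0.0442, 0.0376]
tool_rot: [-0.0, 0.992, -0.124, -0.001]
contact_force: [-0.0, 0.4, -0.0]
gripper_width: 0.999
grasp_force: 0.0
tcp [ 0.4792 -0.0442  0.0376] tool y [-0.246 -0.969  0.   ] z [-0.002  0.001 -1.   ] cam [ 0.543 -0.061  0.181]
pliers 0.72 [342.4  46.1] [ 0.5853 -0.0802  0.    ] [ 0.5751 -0.0748  0.0547]
fixed_grip 0.63 [382.7 312.3] [ 0.4761 -0.067   0.062 ] [ 0.4841 -0.0667  0.075 ]
moving_grip 0.85 [267.8 318.3] [ 0.4846 -0.0228  0.062 ] [ 0.4921 -0.0263  0.0754]
lever_knob 0.8 [626.  158.7] [ 0.5217 -0.1308  0.097 ] [ 0.526  -0.1229  0.1092]
```

View pics/w2.png

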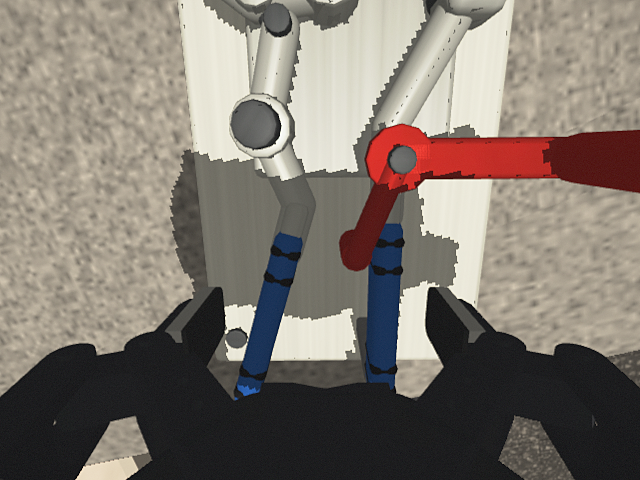

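The fingers straddle the two sleeves, moving at about x 265 and fixed at about x 385. I'll centre the tool and close to near contact.

```bash
python3 -m handwheel '[[[0.001,0.004,0,0,0,0],[0,0,0,0,0,0],[0,0,0,0,0,0],[0,0,0,0,0,0]]]' 0.76
python3 -m handwheel '[[[0,-0.001,0,0,0,0],[0,0,0,0,0,0],[0,0,0,0,0,0]]]' 0.72
python3 -m handwheel '[[[0,-0.001,0,0,0,0],[0,0,0,0,0,0],[0,0,0,0,0,0]]]' 0.70
```

```text
time: 4.13
tool_pos: [0.4811, -0.0396, 0.0384]
tool_rot: [0.0, 0.992, -0.123, 0.0]
contact_force: [0.4, 0.1, -0.4]
gripper_width: 0.76
grasp_force: 0.0
time: 4.38
tool_pos: [0.4812, -0.041, 0.0384]
tool_rot: [0.0, 0.992, -0.123, 0.0]
contact_force: [-0.9, -1.8, 0.8]
gripper_width: 0.723
grasp_force: 0.8
time: 4.63
tool_pos: [0.4811, -0.0419, 0.0383]
tool_rot: [0.0, 0.992, -0.123, 0.0]
contact_force: [-1.4, -1.9, 0.2]
gripper_width: 0.704
grasp_force: 0.8
```

```bash
python3 -m handwheel '[[[-0.0002,-0.0008,0,0,0,0],[0,0,0,0,0,0],[0,0,0,0,0,0]]]' 0.68
python3 -m handwheel '[[[-0.0002,-0.0008,0,0,0,0],[0,0,0,0,0,0],[0,0,0,0,0,0]]]' 0.66
```

```text
time: 4.88
tool_pos: [0.4809, -0.0427, 0.0383]
tool_rot: [0.0, 0.992, -0.123, 0.0]
contact_force: [-0.1, -2.7, 0.2]
gripper_width: 0.68
grasp_force: 1.1
time: 5.13
tool_pos: [0.4807, -0.0434, 0.0386]
tool_rot: [0.0, 0.992, -0.123, -0.0]
contact_force: [-2.7, -2.1, 4.7]
gripper_width: 0.661
grasp_force: 4.8
```

```bash
python3 -m handwheel '[[[-0.0002,-0.0008,0.0004,0,0,0],[0,0,0,0,0,0],[0,0,0,0,0,0]]]' 0.64 | tail -4
python3 -m handwheel '[[[-0.0002,-0.0008,0.0003,0,0,0],[0,0,0,0,0,0],[0,0,0,0,0,0]]]' 0.62 | tail -4
python3 -m handwheel '[[[-0.0002,-0.0008,0.0003,0,0,0],[0,0,0,0,0,0],[0,0,0,0,0,0]]]' 0.60|tail -4
```

```text
tool_rot: [0.0, 0.992, -0.123, 0.0]
contact_force: [-2.2, -1.8, 3.6]
gripper_width: 0.643
grasp_force: 6.3
tool_rot: [0.0, 0.992, -0.123, -0.0]
contact_force: [-2.7, -2.2, 5.4]
gripper_width: 0.62
grasp_force: 7.3
tool_rot: [0.0, 0.992, -0.123, -0.0]
contact_force: [-2.2, -2.8, 5.2]
gripper_width: 0.602
grasp_force: 9.0
```

```bash
python3 -m handwheel '[[[-0.0002,-0.0008,0.0006,0,0,0],[0,0,0,0,0,0],[0,0,0,0,0,0]]]' 0.58 | tail -3
python3 -m handwheel '[[[-0.0002,-0.0008,0.0005,0,0,0],[0,0,0,0,0,0],[0,0,0,0,0,0]]]' 0.56 | tail -3
python3 -m handwheel '[[[-0.0002,-0.0008,0.0003,0,0,0],[0,0,0,0,0,0],[0,0,0,0,0,0]]]' 0.54|tail -3
```

```text
contact_force: [-1.1, -3.6, 2.0]
gripper_width: 0.581
grasp_force: 9.5
contact_force: [1.2, -4.4, -1.0]
gripper_width: 0.56
grasp_force: 9.7
contact_force: [1.8, -4.3, -2.7]
gripper_width: 0.543
grasp_force: 8.9
```

```bash
python3 -m handwheel '[[[-0.0003,-0.0010,0.0001,0,0,0],[0,0,0,0,0,0],[0,0,0,0,0,0]]]' 0.52 | tail -3
python3 -m handwheel '[[[-0.0003,-0.0010,0.0001,0,0,0],[0,0,0,0,0,0],[0,0,0,0,0,0]]]' 0.50 | tail -3
python3 -m handwheel '[[[-0.0002,-0.0008,0.0002,0,0,0],[0,0,0,0,0,0],[0,0,0,0,0,0]]]' 0.485|tail -3
```

```text
contact_force: [1.0, -4.5, -1.8]
gripper_width: 0.522
grasp_force: 7.3
contact_force: [2.4, -2.6, -2.5]
gripper_width: 0.502
grasp_force: 5.4
contact_force: [1.9, -1.9, -2.8]
gripper_width: 0.485
grasp_force: 3.6
```

```bash
python3 -m handwheel '[[[-0.0002,-0.0006,0,0,0,0],[0,0,0,0,0,0],[0,0,0,0,0,0]]]' 0.47 | tail -3
python3 -m handwheel '[[[-0.0002,-0.0006,0,0,0,0],[0,0,0,0,0,0],[0,0,0,0,0,0]]]' 0.455 | tail -3
python3 -m handwheel '[[[-0.0002,-0.0006,0,0,0,0],[0,0,0,0,0,0],[0,0,0,0,0,0]]]' 0.44|tail -3
```

```text
contact_force: [3.0, -1.3, -1.6]
gripper_width: 0.469
grasp_force: 1.8
contact_force: [-0.2, -1.1, -0.4]
gripper_width: 0.457
grasp_force: 0.0
contact_force: [-0.4, 0.7, 0.3]
gripper_width: 0.439
grasp_force: 0.0
```

Force has dropped to zero past dead centre, as expected. I'll follow gently to the stop to confirm.

```bash
python3 -m handwheel '[[[-0.0002,-0.0006,0,0,0,0],[0,0,0,0,0,0],[0,0,0,0,0,0]]]' 0.425 | tail -3
python3 -m handwheel '[[[-0.0001,-0.0004,0,0,0,0],[0,0,0,0,0,0],[0,0,0,0,0,0]]]' 0.412 | tail -3
python3 -m handwheel '[[[-0.0001,-0.0003,0,0,0,0],[0,0,0,0,0,0],[0,0,0,0,0,0]]]' 0.405 | tail -3
python3 blue.py
```

```text
contact_force: [1.3, -0.0, 0.3]
gripper_width: 0.423
grasp_force: 0.0
contact_force: [0.4, -0.5, 0.1]
gripper_width: 0.414
grasp_force: 0.1
contact_force: [-0.1, -0.3, -0.1]
gripper_width: 0.408
grasp_force: 0.1
```

```bash
python3 -m handwheel '[[[0,0,0,0,0,0],[0,0,0,0,0,0],[0,0,0,0,0,0],[0,0,0.03,0,0,0],[0,0,0.04,0,0,0],[0,0,0.04,0,0,0],[0,0,0.04,0,0,0],[0,0,0,0,0,0],[0,0,0,0,0,0]]]' 0.7
python3 look.py w3; python3 blue.py
```

```text
time: 9.68
tool_pos: [0.4797, -0.0546, 0.1949]
tool_rot: [0.0, 0.992, -0.123, 0.004]
contact_force: [-0.1, -0.2, -0.3]
gripper_width: 0.7
grasp_force: 0.0
tcp [ 0.4797 -0.0546  0.1949] tool y [-0.245 -0.97   0.   ] z [ 0.007 -0.002 -1.   ] cam [ 0.542 -0.071  0.339]
pliers 0.65 [325.2 103.7] [ 0.5814 -0.0809  0.    ] [ 0.5717 -0.0784  0.0459]
fixed_grip 0.59 [342.1 226.5] [ 0.4764 -0.0691  0.062 ] [ 0.4746 -0.068   0.0667]
lever_knob 0.91 [414.4 152.9] [ 0.5236 -0.1305  0.097 ] [ 0.5209 -0.1249  0.1084]
[ 334  179   13   89 1055] 868 [ 0.4782 -0.0667  0.072 ] yaw -13.88 ends [ 0.4426 -0.0579] [ 0.5125 -0.0752]
[ 304  180   13   88 1012] 854 [ 0.4842 -0.0442  0.0719] yaw -13.63 ends [ 0.4482 -0.0354] [ 0.5177 -0.0523]
```

View pics/w3.png

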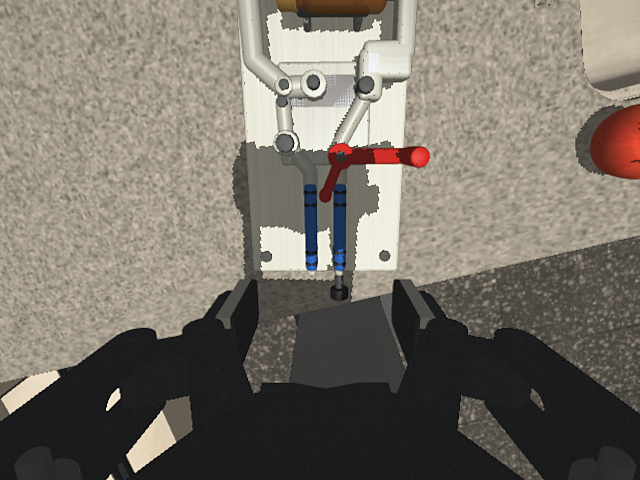

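The handles are locked and parallel: sleeves at columns 310 and 340, 23 mm apart. The knob is at (420,157). I'll check heights where the shut fingers will go, on the +x side of the knob, and check the lid from the side camera.

```bash
python3 - <<'E'
from h import *
c=camera_info("wrist");im,D=grab_frame("wrist");T=np.array(c["T"])
v,u=np.nonzero(D>.1);d=D[v,u]
X=(T[:3,:3]@(d*np.array([(u-c["cx"])/c["fx"],-(v-c["cy"])/c["fy"],-np.ones(len(u))]))).T+T[:3,3]
a=np.radians(-13.9);o=X[:,:2]-np.array([.4783,-.0667]);px=o@[np.cos(a),np.sin(a)]*1e3-108;py=o@[-np.sin(a),np.cos(a)]*1e3-12
for x in range(-60,60,10): print(x,[int(1e3*X[s,2].max()) if (s:=(abs(px-x-5)<5)&(abs(py-y-5)<5)).any() else -1 for y in range(-110,60,10)])
b=im.reshape(-1,3)[v*640+u].astype(int);r=(b[:,2]>b[:,1]+80)&(X[:,2]>.108)&(px>-70)
print("knob top",X[r].mean(0),np.ptp(X[r],axis=0),px[r].mean(),py[r].mean(),r.sum())
E
```

```text
-60 [2, -1, -1, -1, 117, 116, 83, 84, 83, 87, 86, 67, 70, 71, 72, 14, 14]
-50 [2, 2, 1, 13, 116, 116, 83, 83, 83, 87, 86, 53, 69, 82, 82, 13, 14]
-40 [2, 1, 2, 13, 14, 14, 14, 53, 68, 71, 69, 53, 53, 82, 82, 14, 15]
-30 [2, 2, 2, 13, 14, 14, 14, 62, 70, 69, 53, 53, 54, 69, 71, 14, 14]
-20 [2, 2, 2, 14, 15, 14, 64, 71, 70, 67, 53, 53, 53, 73, 74, 14, 14]
-10 [2, 2, 2, 14, 15, 14, 74, 82, 82, 53, 73, 81, 81, 74, 73, 67, 14]
0 [2, 3, 2, 13, 74, 76, 75, 81, 82, 53, 73, 82, 81, 73, 73, 73, 68]
10 [3, 2, 2, 13, 74, 75, 75, 75, 74, 53, 53, 71, 53, 53, 71, 72, 71]
20 [2, 2, 2, 1, 74, 75, 76, 75, 74, 50, 50, 50, 50, 50, 50, 72, 72]
30 [2, 2, 2, -1, 75, 76, -1, 68, 14, 15, 14, 14, 14, 14, 15, 71, 73]
40 [3, 2, 2, -1, 75, 75, 62, 64, 64, 65, 64, 64, 15, 14, 14, 70, 71]
50 [2, 2, 2, -1, -1, 61, 63, 63, 63, 64, 64, 64, 63, 62, 60, 63, 14]
knob top [ 0.52195484 -0.12880239  0.11526452] [0.01270119 0.01216052 0.00548037] -50.70478679999258 -61.79669757410356 330
```

```bash
python3 -m handwheel '[[[0.0225,-0.027,0,0,0,0],[0.0225,-0.027,0,0,0,0],[0.0225,-0.027,0,0,0,0],[0,0,0,0,0,0],[0,0,-0.03,0,0,0],[0,0,-0.03,0,0,0],[0,0,-0.025,0,0,0],[0,0,-0.02,0,0,0],[0,0,0,0,0,0],[0,0,0,0,0,0]]]' 0
python3 look.py w4
```

```text
time: 10.92
tool_pos: [0.5439, -0.1344, 0.0846]
tool_rot: [-0.001, 0.992, -0.123, -0.002]
contact_force: [0.3, -0.0, -0.5]
gripper_width: 0.0
grasp_force: 0.0
tcp [ 0.5439 -0.1344  0.0846] tool y [-0.245 -0.97  -0.001] z [-0.004  0.001 -1.   ] cam [ 0.608 -0.151  0.228]
pliers 0.77 [234.3 206.8] [ 0.5828 -0.0804  0.    ] [ 0.5909 -0.0973  0.0548]
jar 0.92 [199.2  59.6] [ 0.6569 -0.1053  0.062 ] [ 0.6523 -0.1129  0.0896]
```

View pics/w4.png

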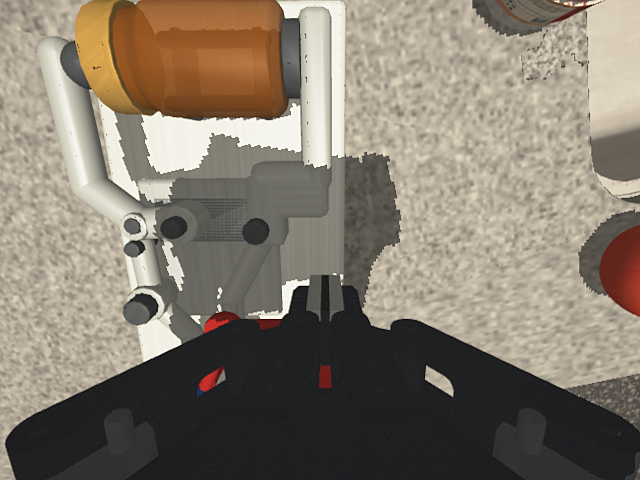

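The shut fingers stand on the jaw side of the knob, which shows red at (325,375) behind them. The jar sits clamped with its lid flush. I'll raise 4 mm and pull in small steps.

```bash
python3 -m handwheel '[[[0,0,0.004,0,0,0],[-0.0019,0.0005,0,0,0,0],[-0.0019,0.0005,0,0,0,0],[0,0,0,0,0,0]]]' - | head -5
python3 -m handwheel '[[[-0.0019,0.0005,0,0,0,0],[0,0,0,0,0,0],[0,0,0,0,0,0]]]' - | head -4
python3 -m handwheel '[[[-0.0019,0.0005,0,0,0,0],[0,0,0,0,0,0],[0,0,0,0,0,0]]]' - | head -4
python3 -m handwheel '[[[-0.0019,0.0005,0,0,0,0],[0,0,0,0,0,0],[0,0,0,0,0,0]]]' - | head -4
```

```text
time: 11.55
tool_pos: [0.5411, -0.134, 0.0903]
tool_rot: [0.0, 0.992, -0.123, 0.0]
contact_force: [1.0, -0.2, -1.1]
gripper_width: 0.006
time: 11.8
tool_pos: [0.5396, -0.1336, 0.0902]
tool_rot: [-0.0, 0.992, -0.123, 0.0]
contact_force: [0.3, 0.0, -0.1]
time: 12.05
tool_pos: [0.5376, -0.1333, 0.0902]
tool_rot: [0.0, 0.992, -0.123, 0.0]
contact_force: [0.9, -2.2, 0.1]
time: 12.3
tool_pos: [0.5356, -0.1326, 0.0902]
tool_rot: [0.0, 0.992, -0.123, 0.0]
contact_force: [1.4, -1.1, 1.0]
```

```bash
python3 -m handwheel '[[[-0.0019,0.0005,0,0,0,0],[0,0,0,0,0,0],[0,0,0,0,0,0]]]' - | head -4
python3 -m handwheel '[[[-0.0019,0.0005,0,0,0,0],[0,0,0,0,0,0],[0,0,0,0,0,0]]]' - | head -4
python3 -m handwheel '[[[-0.0014,0.0004,0,0,0,0],[0,0,0,0,0,0],[0,0,0,0,0,0]]]' - | head -4
```

```text
time: 12.55
tool_pos: [0.5344, -0.1324, 0.0903]
tool_rot: [0.0, 0.992, -0.123, 0.001]
contact_force: [5.1, -2.8, -1.9]
time: 12.8
tool_pos: [0.5337, -0.1322, 0.0905]
tool_rot: [0.0, 0.992, -0.123, 0.003]
contact_force: [9.7, -3.3, -4.2]
time: 13.05
tool_pos: [0.5333, -0.1321, 0.0907]
tool_rot: [0.001, 0.992, -0.124, 0.004]
contact_force: [12.1, -4.3, -6.7]
```

```bash
python3 -m handwheel '[[[-0.001,0.0002,0,0,0,0],[0,0,0,0,0,0],[0,0,0,0,0,0]]]' - | head -4
python3 -m handwheel '[[[-0.001,0.0002,0,0,0,0],[0,0,0,0,0,0],[0,0,0,0,0,0]]]' - | head -4
```

```text
time: 13.3
tool_pos: [0.5325, -0.1318, 0.0907]
tool_rot: [0.001, 0.992, -0.124, 0.004]
contact_force: [12.3, -4.2, -8.1]
time: 13.55
tool_pos: [0.5301, -0.1312, 0.0904]
tool_rot: [0.0, 0.992, -0.123, 0.002]
contact_force: [6.1, -3.3, -3.1]
```

```bash
python3 -m handwheel '[[[-0.001,0.0002,0,0,0,0],[0,0,0,0,0,0],[0,0,0,0,0,0]]]' - | head -4
python3 -m handwheel '[[[-0.001,0.0003,0,0,0,0],[0,0,0,0,0,0],[0,0,0,0,0,0]]]' - | head -4
python3 -m handwheel '[[[-0.001,0.0002,0,0,0,0],[0,0,0,0,0,0],[0,0,0,0,0,0]]]' - | head -4
python3 - <<'E'
from h import *
for cam in("side","top"):
    im,D=grab_frame(cam)
    if cam=="side": cv2.imwrite("pics/s5.png",cv2.resize(im[240:350,240:420],None,fx=4,fy=4))
    for p in pinpoint(cam,"moving_grip")[:1]+pinpoint(cam,"fixed_grip")[:1]:print(cam,p["conf"],p["position"],ray(cam,p["position"],.062).round(4))
E
```

```text
time: 13.8
tool_pos: [0.5274, -0.1304, 0.0902]
tool_rot: [-0.0, 0.992, -0.123, -0.0]
contact_force: [1.8, -0.6, -1.1]
time: 14.05
tool_pos: [0.5263, -0.13, 0.0901]
tool_rot: [-0.0, 0.992, -0.123, -0.0]
contact_force: [2.5, 0.1, -0.4]
time: 14.3
tool_pos: [0.5254, -0.1298, 0.0901]
tool_rot: [-0.0, 0.992, -0.123, -0.0]
contact_force: [2.0, 0.7, -0.3]
side 0.88 [289.5, 275.1] [ 0.4823 -0.0293  0.062 ]
side 0.87 [285.0, 286.0] [ 0.474 -0.066  0.062]
top 0.75 [336.5, 276.0] [ 0.492  -0.0301  0.062 ]
top 0.92 [354.1, 282.3] [ 0.4746 -0.074   0.062 ]
```

View pics/s5.png

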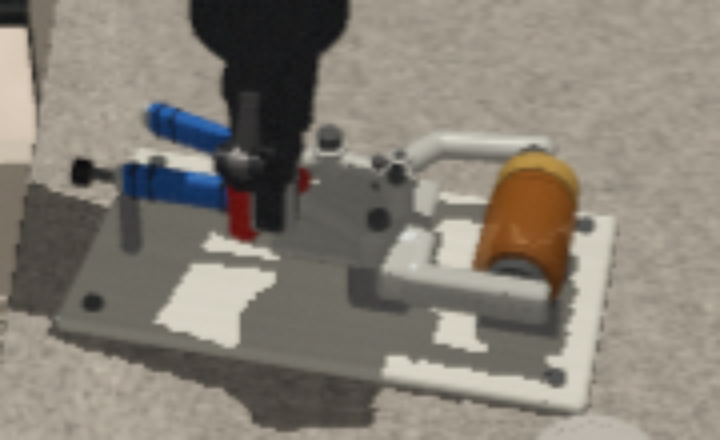

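The moving handle has sprung open (upper left) and the jar is still in its cradle. I'll back off the lever, rise clear and check.

```bash
python3 -m handwheel '[[[0.004,-0.001,0,0,0,0],[0.004,-0.001,0,0,0,0],[0.004,-0.001,0,0,0,0],[0.005,-0.0012,0,0,0,0],[0.005,-0.0012,0,0,0,0],[0,0,0,0,0,0],[0,0,0.03,0,0,0],[0,0,0.04,0,0,0],[0,0,0.04,0,0,0],[-0.02,0,0,0,0,0],[-0.03,0,0,0,0,0],[-0.03,0.01,0,0,0,0],[0,0,0,0,0,0],[0,0,0,0,0,0]]]' -
python3 look.py w6; python3 blue.py
```

```text
time: 15.77
tool_pos: [0.4664, -0.1251, 0.1997]
tool_rot: [0.0, 0.992, -0.123, -0.0]
contact_force: [0.3, 0.4, 0.9]
gripper_width: 0.001
grasp_force: 0.0
tcp [ 0.4664 -0.1251  0.1997] tool y [-0.245 -0.969  0.   ] z [-0. -0. -1.] cam [ 0.53  -0.141  0.343]
pliers 0.87 [245.2 106.1] [ 0.5837 -0.0764  0.    ] [ 0.5774 -0.0868  0.0523]
fixed_grip 0.93 [257.3 230.2] [ 0.4756 -0.0677  0.062 ] [ 0.4795 -0.0709  0.0724]
moving_grip 0.59 [203.8 232. ] [ 0.4854 -0.0224  0.062 ] [ 0.4891 -0.0276  0.0734]
lever_knob 0.68 [310.9 157.6] [ 0.5241 -0.1297  0.097 ] [ 0.5265 -0.1313  0.1163]
[ 247  190   18   84 1119] 949 [ 0.478  -0.0683  0.0705] yaw -14.04 ends [ 0.4425 -0.0595] [ 0.5122 -0.0769]
[ 190  194   28   82 1160] 1020 [ 0.4856 -0.0252  0.0704] yaw -30.16 ends [ 0.4534 -0.0065] [ 0.516  -0.0429]
```

View pics/w6.png

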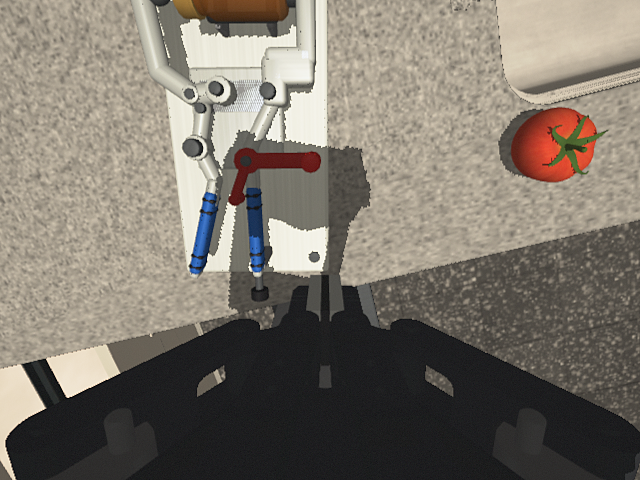

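The handles are fully open at 0.28 rad, with sleeves at columns 203 and 256. The lever is back at rest, with the knob at (311,158). The jar is in its cradle and the robot is clear, so I'll hand in.

```bash
python3 -c "from plant import job_done; print(job_done())"
```

```text
the job is handed in; nothing more can be done
None
```

I squeezed the pliers past centre until they locked and pressed the lid home (judged by eye, not measured), released them with the red lever until the jaws sprang open, left the jar in its cradle, and handed the job in at about 16 s.

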